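Shut and lock the interlocked cassette cabinet

TASK

Somebody threw the lock lever of the cassette cabinet while its left and right drawers were still out, so they will not shut. Swing the lever back, push both drawers fully home, and throw the lever over to its stop again so that all three drawers are shut and locked. Ease things along by feel: do not force a drawer or the lever against the lock, do not ram a drawer, and leave everything else on the counter where it is.

Things in the scene. Friction and masses are not known exactly. Their poses are not given: they have to be found in the camera images.
- cabinet: Grey steel counter-top cassette cabinet, 280 deep (x) x 400 wide (y) x 125 mm high, fixed. Origin: centre of its underside; x points from its front (which faces the robot) to its back, y to its left as the robot sees it. Three drawers abreast, centres at y = +129.5, 0 and -129.5 mm. A lock lever turns on its top and slides a lock bar inside that has one round-nosed pin per drawer.
- lever (a joint): Lock lever: flat steel bar turning level about an upright pivot on the cabinet's top. Value in rad: 0 = fully open, knob 40 deg to the right (-y) of straight forward (-x); grows clockwise seen from above, over the front, to 1.4 = fully thrown (locked), knob 40 deg to the left. A stop at each end. It stays where it is left and takes 3 to 5 N at the knob, moved slowly; 10 N or more means it is blocked.
- lever_pivot (a point): Point on the lever's pivot axis at the height of the cabinet's top (125 mm above the counter), 20 mm in front of the cabinet's centre (cabinet x = -20, y = 0 mm).
- lever_knob (a point): Centre of the lever's knob: an upright black round post 20 mm in diameter, its axis 80 mm from the pivot, standing from 11 to 66 mm above the cabinet's top; this point is 43 mm above the top (168 mm above the counter). The lever's bar below it, 18 mm wide, reaches 11 mm above the top.
- lock_bar: Lock bar under the cabinet's top sheet, out of sight and reach; slides 20 mm to +y per rad of the lever. Beyond 0.4 rad its pins stop an open drawer about 20 mm short of its home, and hold one that is home. A drawer 4 to 20 mm short of home stops the lever at about 0.45 rad; less than 3 mm short, it is drawn in. Knob force beyond friction comes on the pins fourfold; over 60 N bends them. Origin: the cabinet's at 0.
- buffers_left: Two rubber buffers inside the cabinet's back that the left drawer rests on when it is home; out of sight. Origin 129.5 mm to the left of the cabinet's. A drawer needs no more than 15 N to be home on them; over 30 N it counts as rammed.
- buffers_right: The same for the right drawer; origin 129.5 mm to the right of the cabinet's.
- drawer_left (a joint): The left (+y) drawer as the robot sees it, 126 mm wide, 0.6 to 1.3 kg. Value in m: how far it is out towards the robot; 0 = its front touches the cabinet. Its rear bracket is set by hand, so that it is home (stops on its buffers) somewhere from 0 to 0.010: only feel tells where. It slides with 3 to 6 N of drag and stays where it is left.
- handle_left (a point): Middle of the bow handle of the left drawer: a round steel bar 8 mm thick and 64 mm long, parallel to the front, its axis 28 mm before the drawer's front and 96 mm above the counter. With the drawer at 0 it lies 168 mm before the cabinet's centre.
- drawer_middle (a joint): The middle drawer as the robot sees it, 126 mm wide, 0.6 to 1.3 kg. Value in m: how far it is out towards the robot; 0 = its front touches the cabinet. It starts home, at 0, and locked. It slides with 3 to 6 N of drag and stays where it is left.
- handle_middle (a point): Middle of the bow handle of the middle drawer: a round steel bar 8 mm thick and 64 mm long, parallel to the front, its axis 28 mm before the drawer's front and 96 mm above the counter. With the drawer at 0 it lies 168 mm before the cabinet's centre.
- drawer_right (a joint): The right (-y) drawer as the robot sees it, 126 mm wide, 0.6 to 1.3 kg. Value in m: how far it is out towards the robot; 0 = its front touches the cabinet. Its rear bracket is set by hand, so that it is home (stops on its buffers) somewhere from 0 to 0.010: only feel tells where. It slides with 3 to 6 N of drag and stays where it is left.
- handle_right (a point): Middle of the bow handle of the right drawer: a round steel bar 8 mm thick and 64 mm long, parallel to the front, its axis 28 mm before the drawer's front and 96 mm above the counter. With the drawer at 0 it lies 168 mm before the cabinet's centre.
- cassette_top: Clear cassette case, 109 x 70 x 17 mm, lying on the cabinet's top at its left end, beside the lever's swing. Origin: centre of its underside. Leave alone.
- record_brush: Wooden record brush with a black pad, 95 x 42 x 35 mm, on the cabinet's top at its right end, beside the lever's swing. Origin: centre of its underside. Leave alone.
- mug: White mug, 82 mm across, 95 mm high, standing close to the cabinet's right side. Origin: centre of its underside. Leave alone.
- water_bottle: Glass bottle, 64 mm across, 190 mm high, on the counter to the left of the cabinet. Origin: centre of its underside. Leave alone.
- cassette_loose: Cassette case, 109 x 70 x 17 mm, on the counter to the front left. Origin: centre of its underside. Leave alone.
- tape_dispenser: Black tape dispenser, 130 x 55 x 90 mm, on the counter to the front right. Origin: centre of its underside. Leave alone.
- adaptor_puck: Round aluminium disc, 38 mm across, 20 mm high, on the counter to the front right. Origin: centre of its underside. Leave alone.

How it is judged:
By the outcome, as a careful person would: the job done as asked, in the order asked, and still so for the second after the job is handed in, with the robot touching nothing.
It also fails if it takes over 72 s, if anything falls off the work surface, if the arm or the gripper's body presses on something with over 40 N, if the wrist force passes 120 N, or if a joint passes its speed limit or range.

ROBOT

A 7-joint arm with a two-finger parallel gripper is mounted at the origin on the work surface. World frame = base frame: x ahead of the robot, y to its left, z up, the work surface at z = 0. Lengths are in m, angles in rad, forces in N, time in s.
With the tool pointing down it reaches from about 0.4 to 0.9 m from the base axis. Payload 5.5 kg.
Tool frame: the origin (TCP) lies midway between the tips of the shut fingers; the grasp point (between the pads) lies 19 mm behind it (manip.grip_depth is the distance from the TCP to the grasp point, in m); z points along the fingers, x is the direction in which the jaws open and shut, and the axes are right-handed (so a half turn about z gives the same grasp; the last joint's range is limited). The gripper opens to 92 mm and grips with 3 to 60 N. Pads are 19 mm wide; open, the fingers measure 130 mm over their backs; the gripper's body (75 mm by 190 mm) begins 47 mm behind the grasp point.
Start: joints at [-0.997, 0.501, -0.427, 1.55, 0.221, 1.138, -0.21], TCP at [0.199, 0.619, 0.227] pointing down, gripper open.
Joint ranges: [-2.88, 2.88], [-0.31, 2.03], [-1.54, 1.56], [0.2, 2.42], [-1.41, 4.55], [0.19, 2.02], [-2.57, 2.57]. Speed limits (rad/s): [2.57, 2.57, 3.14, 3.14, 3.14, 3.14, 3.14].

INTERFACE

Orientations are given as a unit quaternion [x, y, z, w].
In Python, from bench import manip, effector, viewer gives the robot as it stands. Calls block until the motion is done:
- manip.move_pose(position, orientation): joint-space move of the TCP to a pose.
- manip.servo_line(position, ori=None, vel=0.15): straight line of the TCP; ori=None keeps the orientation; vel is the mean speed in m/s.
- manip.movej(angles): joint-space move.
- effector.open_jaws() and effector.close(f_grip=None): open the fingers fully, or close them until they stop; f_grip is the grip in N (None keeps the last).
- manip.sleep(seconds).
- manip.solve_ik(position, orientation): joint angles nearest the present ones, or None.
- viewer.get_image(name): name is "scene" or "side" or "wrist"; returns the picture (384x512x3 uint8, red, green, blue); there is no depth.
- viewer.get_calibration(name): a dict with "vfov" (degrees; the focal length in pixels is half the picture's height over the tangent of half this angle, whatever the lens; pixels are square), "cx", "cy" (the principal point, pixels), "dist_coeffs" ([k1, k2, p1, p2, k3] as OpenCV has them; the pictures are not rectified), "eye" and "attitude" of the camera in the world. Camera axes: x right, y down, z forward; pixel columns grow to the right and rows downward; lengths in m; the calibration is good to about 2 mm. A picture is of the moment at which its call begins: read the wrist's pose just before it. get_calibration takes no time and is no camera call; for the wrist camera it gives the pose at the moment of the call.
A pose or a line that the arm cannot do raises manip.PlanningError and nothing moves.
- manip.hand_in(): hands the job in, once; it reports no verdict.
Readings, each from a call of its own:
- manip.current_clock(): time.
- manip.current_q(): joint angles.
- manip.current_joint_velocities(): joint speeds.
- manip.current_tau(): joint torques, N m.
- manip.current_tool_pos(): TCP position.
- manip.current_tcp_rot(): TCP orientation.
- manip.current_force(): force on the tool from outside, world axes, zero at the start.
- manip.current_wrist_torque(): the same for the moment, N m.
- manip.current_finger_gap(): finger opening in m.
Only numpy, scipy, OpenCV 4.12 (cv2) and the standard library are available. Lean on these libraries where they do the work, as an engineer would, in place of code of your own. Each camera call takes 0.05 s, during which the arm holds its last target. There are 200 camera calls.

## Working session

There is one attempt and no reset: what is moved stays moved. The work goes in short steps, each a Python script; the robot and the scene stay as the last script left them, time stands still between calls to the robot, and variables do not carry over. Pictures are saved under pics/ and viewed, about 8 in all and at most 12, crops included, and the job is handed in when it is done.

```bash
ls; mkdir -p pics; python3 - <<'E'
from bench import manip, effector, viewer
import cv2
for n in ("scene","side"):
    c=viewer.get_calibration(n); print(n,c)
    cv2.imwrite(f"pics/{n}0.png",viewer.get_image(n)[:,:,::-1])
print(manip.current_clock(),manip.current_tool_pos(),manip.current_tcp_rot(),manip.current_force(),manip.grip_depth)
E
```

```text
pics
scene {'vfov': 46.82674487094079, 'cx': 253.31020331222476, 'cy': 188.09497432603317, 'dist_coeffs': array([-0.15951954,  0.        ,  0.        ,  0.        ,  0.        ]), 'eye': array([1.1439993 , 0.47801516, 1.14102042]), 'attitude': array([ 0.40116672,  0.85982021, -0.28664441, -0.13270063])}
side {'vfov': 43.61867222444904, 'cx': 265.315578631133, 'cy': 195.8225889351976, 'dist_coeffs': array([-0.01788168,  0.        ,  0.        ,  0.        ,  0.        ]), 'eye': array([ 0.32363651, -0.49827587,  1.25114507]), 'attitude': array([ 0.94839542, -0.22203693,  0.04883215, -0.22104557])}
0.1 [0.19862617 0.61824764 0.22578011] [ 8.08011190e-01  5.89166467e-01 -7.31583556e-04  5.06476474e-04] [-0.19491574  0.58565585  0.773034  ] 0.0188
```

View pics/scene0.png

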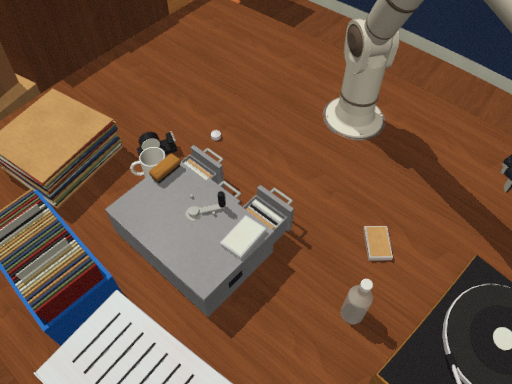

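View pics/side0.png

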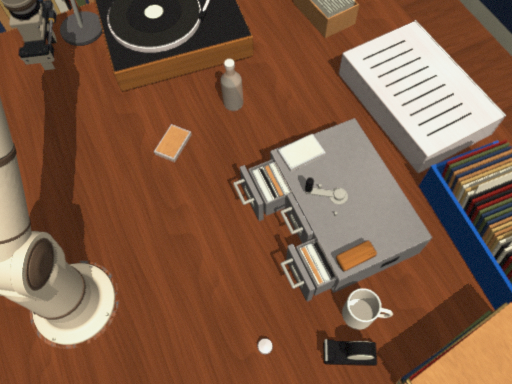

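The side view shows the cabinet at px (235–430, 120–300), with both outer drawers out and the knob near (309,185). I'll enlarge both views.

```bash
python3 - <<'E'
import cv2
a=cv2.imread("pics/side0.png")[110:300,225:437]; cv2.imwrite("pics/side_c.png",cv2.resize(a,None,fx=3,fy=3,interpolation=cv2.INTER_CUBIC))
a=cv2.imread("pics/scene0.png")[140:310,100:305]; cv2.imwrite("pics/scene_c.png",cv2.resize(a,None,fx=3.5,fy=3.5,interpolation=cv2.INTER_CUBIC))
E
```

```text
(no output)
```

View pics/side_c.png

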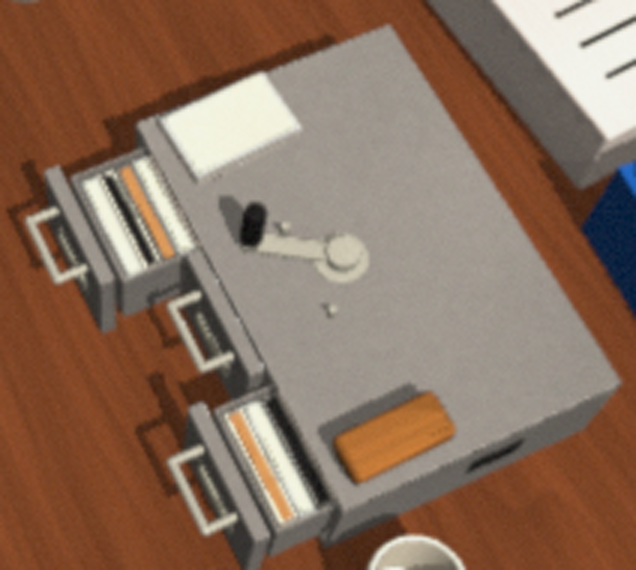

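View pics/scene_c.png

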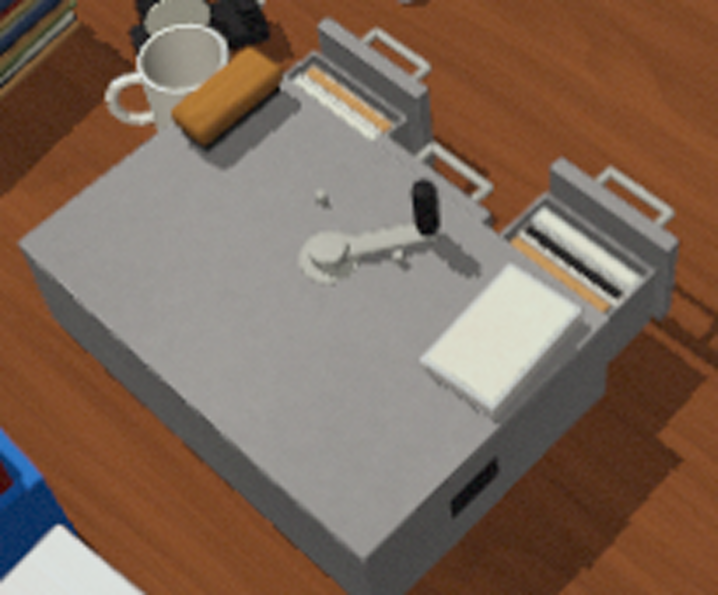

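Both views clearly show the top corners, the pivot disc, the knob and the handle bars. I'll cast rays through them.

```bash
cat > h.py <<'E'
import numpy as np, cv2
from scipy.spatial.transform import Rotation as R
from bench import manip, effector, viewer
def ray(n,uv,c=None):
    c=c or viewer.get_calibration(n); f=192/np.tan(np.radians(c["vfov"]/2))
    K=np.array([[f,0,c["cx"]],[0,f,c["cy"]],[0,0,1]])
    p=cv2.undistortPoints(np.array([[uv]],float),K,c["dist_coeffs"])[0,0]
    return np.array(c["eye"]),R.from_quat(c["attitude"]).apply([p[0],p[1],1])
def onz(n,uv,z):
    e,d=ray(n,uv); return e+d*(z-e[2])/d[2]
S=lambda u,v:("side",(u/3+225-.33,v/3+110-.33))
C=lambda u,v:("scene",(u/3.5+100-.36,v/3.5+140-.36))
E
python3 - <<'E'
from h import *
np.set_printoptions(precision=4,suppress=True)
T=dict(BL=[.14,.2],BR=[.14,-.2],FL=[-.14,.2],FR=[-.14,-.2])
obs=[("BL",S(390,27)),("BR",S(619,383)),("FL",S(142,122)),("FR",S(330,515)),("BL",C(362,558)),("BR",C(20,245)),("FL",C(605,320))]
A=[];B=[]
for k,o in obs: p=onz(*o,.125); print(k,o[0],p); A.append(T[k]);B.append(p[:2])
A=np.array(A);B=np.array(B)
ca,cb=A.mean(0),B.mean(0);a=(A-ca);b=(B-cb)
th=np.arctan2((a[:,0]*b[:,1]-a[:,1]*b[:,0]).sum(),(a*b).sum())
Rm=np.array([[np.cos(th),-np.sin(th)],[np.sin(th),np.cos(th)]]);t=cb-Rm@ca
print("th",th,"deg",np.degrees(th),"t",t,"res",B-(A@Rm.T+t))
loc=lambda p:Rm.T@(p[:2]-t)
for nm,os,z in [("pivot",[S(345,258),C(325,255)],.13),("knobtop",[S(257,208),C(424,187)],.191),("hL",[S(50,248),C(638,193)],.096),("hM",[S(190,335),C(458,168)],.096),("hR",[S(190,495),C(400,52)],.096)]:
    for o in os:
        p=onz(*o,z); print(nm,o[0],p,"loc",loc(p))
E
```

```text
BL side [0.8983 0.1065 0.125 ]
BR side [ 0.8839 -0.2885  0.125 ]
FL side [0.641  0.1171 0.125 ]
FR side [ 0.6109 -0.2791  0.125 ]
BL scene [0.8998 0.1108 0.125 ]
BR scene [ 0.8878 -0.2832  0.125 ]
FL scene [0.6394 0.1191 0.125 ]
th -0.04719535349802097 deg -2.704094568064588 t [ 0.7588 -0.0844] res [[-0.0098 -0.0023]
 [-0.0054  0.0022]
 [ 0.0126 -0.0049]
 [ 0.0014 -0.0015]
 [-0.0084  0.002 ]
 [-0.0014  0.0075]
 [ 0.011  -0.0029]]
pivot side [ 0.7354 -0.0874  0.13  ] loc [-0.0232 -0.0041]
pivot scene [ 0.7366 -0.0843  0.13  ] loc [-0.0222 -0.001 ]
knobtop side [ 0.6707 -0.0368  0.191 ] loc [-0.0903  0.0434]
knobtop scene [ 0.6683 -0.0363  0.191 ] loc [-0.0927  0.0437]
hL side [0.516  0.0516 0.096 ] loc [-0.249   0.1243]
hL scene [0.511  0.0531 0.096 ] loc [-0.2541  0.1256]
hM side [ 0.5894 -0.0796  0.096 ] loc [-0.1695 -0.0032]
hM scene [ 0.5877 -0.0792  0.096 ] loc [-0.1712 -0.0029]
hR side [ 0.5231 -0.2072  0.096 ] loc [-0.2297 -0.1338]
hR scene [ 0.5243 -0.2055  0.096 ] loc [-0.2285 -0.132 ]
```

```bash
python3 - <<'E'
from h import *
np.set_printoptions(precision=4,suppress=True)
th=-0.0365;Rm=np.array([[np.cos(th),-np.sin(th)],[np.sin(th),np.cos(th)]])
pts=[([.14,.2],S(390,27),.125),([.14,-.2],S(619,383),.125),([.14,.2],C(362,558),.125),([.14,-.2],C(20,245),.125),([-.02,0],S(345,258),.13),([-.02,0],C(325,255),.13),([-.168,0],S(190,335),.096),([-.168,0],C(458,168),.096)]
t=np.mean([onz(*o,z)[:2]-Rm@l for l,o,z in pts],0)
for l,o,z in pts: print(onz(*o,z)[:2]-Rm@l-t)
loc=lambda p:Rm.T@(p[:2]-t)
print("t",t)
for nm,o,z in [("knobS",S(257,208),.191),("knobC",C(424,187),.191),("hL",S(50,248),.096),("hL",C(638,193),.096),("hR",S(190,495),.096),("hR",C(400,52),.096)]+[("brushS",S(*p),.16) for p in [(335,438),(430,392),(452,430),(360,480)]]+[("casS",S(*p),.142) for p in [(160,122),(265,73),(300,128),(202,178)]]:
    p=onz(*o,z); print(nm,p,loc(p))
piv=t+Rm@[-.02,0]
def quat(yaw): # tool down, jaw axis at yaw
    return (R.from_euler("z",yaw)*R.from_euler("x",np.pi)).as_quat()
print("now yaw",R.from_quat(manip.current_tcp_rot()).as_matrix()[:2,0])
for a in (-.7,-.35,0,.35,.7):   # + = left
    k=piv+Rm@(-.08*np.array([np.cos(a),-np.sin(a)]))
    for y0 in (np.pi/2,-np.pi/2):
        q=manip.solve_ik([*k,.167],quat(th-a+y0)); print(a,y0,k,q)
for l in ([-.27,.1295],[-.18,.1295],[-.18,-.1295]):
    for y0 in (np.pi/2,-np.pi/2):
        k=t+Rm@l; print(l,k,manip.solve_ik([*k,.085],quat(th+y0)))
E
```

```text
[-0.0033 -0.0035]
[-0.0031  0.0012]
[-0.0018  0.0008]
[0.0009 0.0065]
[ 0.001  -0.0033]
[ 0.0022 -0.0003]
[ 0.0029 -0.0009]
[ 0.0012 -0.0005]
t [ 0.7544 -0.0848]
knobS [ 0.6707 -0.0368  0.191 ] [-0.0854  0.0449]
knobC [ 0.6683 -0.0363  0.191 ] [-0.0878  0.0453]
hL [0.516  0.0516 0.096 ] [-0.2432  0.1276]
hL [0.511  0.0531 0.096 ] [-0.2483  0.1288]
hR [ 0.5231 -0.2072  0.096 ] [-0.2267 -0.1308]
hR [ 0.5243 -0.2055  0.096 ] [-0.2255 -0.129 ]
brushS [ 0.6369 -0.2331  0.16  ] [-0.112  -0.1525]
brushS [ 0.7251 -0.2334  0.16  ] [-0.0238 -0.1496]
brushS [ 0.7239 -0.2688  0.16  ] [-0.0238 -0.1851]
brushS [ 0.6371 -0.2719  0.16  ] [-0.1103 -0.1913]
casS [0.6507 0.1006 0.142 ] [-0.1103  0.1814]
casS [0.7607 0.1045 0.142 ] [-0.0006  0.1894]
casS [0.7604 0.0389 0.142 ] [0.0015 0.1238]
casS [0.6577 0.0326 0.142 ] [-0.1009  0.1137]
now yaw [0.3058 0.9521]
-0.7 1.5707963267948966 [ 0.6714 -0.1333] [ 0.2445  0.586  -0.1279  1.5158  0.0817  1.045   2.331 ]
-0.7 -1.5707963267948966 [ 0.6714 -0.1333] [-0.0619  0.5995  0.3209  1.5285 -0.207   1.0472 -0.5967]
-0.35 1.5707963267948966 [ 0.6583 -0.1087] [ 
[... 598 characters left out ...]
.0033  0.5672  0.0026  1.5444 -0.0016  1.0301  0.8406]
0.7 -1.5707963267948966 [ 0.6751 -0.0303] [-0.6745  0.8625  1.1283  1.5698 -0.8119  1.2403 -1.7108]
[-0.27, 0.1295] [0.4893 0.0545] [-0.0043  0.4014 -0.1912  2.0581  0.1166  0.6921  1.2638]
[-0.27, 0.1295] [0.4893 0.0545] [-0.4208  0.4068  0.3047  2.0721 -0.188   0.6882 -1.601 ]
[-0.18, 0.1295] [0.5792 0.0512] [ 0.0225  0.53   -0.2016  1.8404  0.1437  0.7852  1.2803]
[-0.18, 0.1295] [0.5792 0.0512] [-0.3489  0.5343  0.2768  1.854  -0.1992  0.7801 -1.5739]
[-0.18, -0.1295] [ 0.5698 -0.2076] [ 0.2489  0.5576  0.0741  1.7842 -0.0546  0.8018  1.8841]
[-0.18, -0.1295] [ 0.5698 -0.2076] [-0.1473  0.6371  0.6146  1.7984 -0.4711  0.8567 -0.9166]
```

```bash
cat >> h.py <<'E'
np.set_printoptions(precision=4,suppress=True)
th=-0.0365;Rm=np.array([[np.cos(th),-np.sin(th)],[np.sin(th),np.cos(th)]]);t=np.array([.7544,-.0848])
W=lambda l:t+Rm@np.array(l)
loc=lambda p:Rm.T@(np.array(p)[:2]-t)
def quat(yaw): return (R.from_euler("z",yaw)*R.from_euler("x",np.pi)).as_quat()
def knob(a,z,r=.08): # a: angle to the left of straight forward; pose with jaws tangential
    return [*(W([-.02-r*np.cos(a),r*np.sin(a)])),z],quat(th-a+np.pi/2)
def status(s=""): print(s,"t%.2f"%manip.current_clock(),"pos",manip.current_tool_pos(),"F",manip.current_force(),"gap%.4f"%manip.current_finger_gap())
E
python3 - <<'E'
from h import *
p=manip.current_tool_pos(); manip.servo_line([p[0],p[1],.32],vel=.25); status("up")
manip.move_pose(*knob(.60,.29)); status("above")
c=viewer.get_calibration("wrist"); im=viewer.get_image("wrist"); cv2.imwrite("pics/w1.png",im[:,:,::-1])
f=192/np.tan(np.radians(c["vfov"]/2));K=np.array([[f,0,c["cx"]],[0,f,c["cy"]],[0,0,1]])
r=R.from_quat(c["attitude"]).inv()
for P in ([*knob(.60,0)[0][:2],.191],[*W([-.02,0]),.13]):
    x=r.apply(np.array(P)-c["eye"]); print(cv2.projectPoints(x.reshape(1,1,3),np.zeros(3),np.zeros(3),K,c["dist_coeffs"])[0].ravel())
print(c)
E
```

```text
up t0.62 pos [0.1987 0.6184 0.3207] F [ 0.2128 -0.3721 -0.5102] gap0.0918
above t3.47 pos [ 0.6701 -0.0348  0.29  ] F [ 0.0613 -0.0465  0.1951] gap0.0920
[255.3174 197.9348]
[255.4748 255.3857]
{'vfov': 61.76656554960898, 'cx': 256.3772393895097, 'cy': 196.2673794156264, 'dist_coeffs': array([0.0058, 0.    , 0.    , 0.    , 0.    ]), 'eye': array([0.616 , 0.0046, 0.4483]), 'attitude': array([0.8854, 0.4475, 0.0567, 0.1128])}
```

View pics/w1.png

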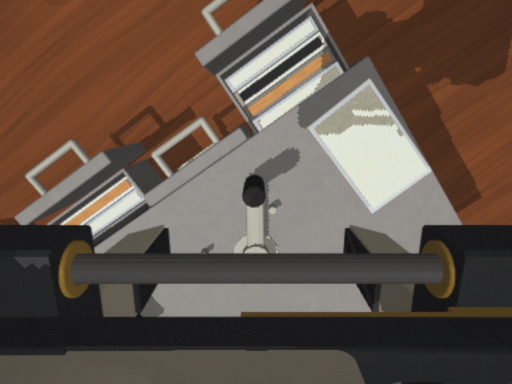

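The wrist view shows the knob top near (254,200), against (255,198) predicted, and the pivot disc near (256,248). The pose is confirmed, so I'll descend, grip gently and swing back.

```bash
cat >> h.py <<'E'
def tang(a): return Rm@np.array([np.sin(a),np.cos(a)])  # direction of growing a (to the left)
def swing(a0,a1,step,vel,lim):
    n=int(np.ceil(abs(a1-a0)/step)); s=np.sign(a1-a0); log=[]
    for a in np.linspace(a0,a1,n+1)[1:]:
        p,q=knob(a,.167); manip.servo_line(p,ori=q,vel=vel)
        F=np.array(manip.current_force())[:2]; ft=-s*F@tang(a); log.append((round(a,3),round(ft,1)))
        if ft>lim: break
    print(log); d=loc(manip.current_tool_pos())-[-.02,0]; print("actual a %.3f r %.4f"%(np.arctan2(d[1],-d[0]),np.hypot(*d)))
    return a
E
python3 - <<'E'
from h import *
manip.servo_line(knob(.60,.167)[0],vel=.1); status("down")
effector.close(f_grip=8); status("closed")
a=swing(.60,-.3,.1,.06,8.5); status("end")
E
```

```text
down t4.90 pos [ 0.6707 -0.0365  0.1679] F [ 0.3078 -0.3419 -1.0085] gap0.0919
closed t6.02 pos [ 0.6699 -0.0367  0.167 ] F [-1.3187 -0.189   1.312 ] gap0.0193
[(np.float64(0.5), np.float64(0.3)), (np.float64(0.4), np.float64(1.1)), (np.float64(0.3), np.float64(1.8)), (np.float64(0.2), np.float64(2.5)), (np.float64(0.1), np.float64(0.8)), (np.float64(0.0), np.float64(1.8)), (np.float64(-0.1), np.float64(1.7)), (np.float64(-0.2), np.float64(1.7)), (np.float64(-0.3), np.float64(1.4))]
actual a -0.304 r 0.0797
end t8.57 pos [ 0.6575 -0.1052  0.167 ] F [1.4185 1.8312 0.0273] gap0.0194
```

```bash
python3 - <<'E'
from h import *
a=swing(-.3,-.6,.1,.06,7)
a=swing(a,-.72,.02,.02,6) if a<-.59 else a
status("end"); cv2.imwrite("pics/s2.png",cv2.resize(viewer.get_image("side")[100:310,215:445,::-1],None,fx=2.5,fy=2.5))
effector.open_jaws(); status("open")
p=manip.current_tool_pos(); manip.servo_line([p[0],p[1],.25],vel=.15); status("up")
cv2.imwrite("pics/s3.png",cv2.resize(viewer.get_image("side")[100:310,215:445,::-1],None,fx=2.5,fy=2.5))
E
```

```text
[(np.float64(-0.4), np.float64(0.7)), (np.float64(-0.5), np.float64(1.2)), (np.float64(-0.6), np.float64(1.3))]
actual a -0.599 r 0.0794
[(np.float64(-0.62), np.float64(1.4)), (np.float64(-0.64), np.float64(2.7)), (np.float64(-0.66), np.float64(1.4)), (np.float64(-0.68), np.float64(2.2)), (np.float64(-0.7), np.float64(2.4)), (np.float64(-0.72), np.float64(5.9))]
actual a -0.695 r 0.0792
end t10.92 pos [ 0.6717 -0.1325  0.167 ] F [-0.4613  7.2256  0.8438] gap0.0195
open t12.18 pos [ 0.6724 -0.1346  0.167 ] F [ 0.5935  0.6528 -0.3994] gap0.0918
up t12.88 pos [ 0.6718 -0.1346  0.2492] F [ 0.3472  0.1603 -0.4755] gap0.0919
```

```bash
cat >> h.py <<'E'
def push(y,x0,xslow,xmax,lim):
    q=quat(th+np.pi/2); d=Rm@np.array([1,0]); log=[]; x=x0; con=None
    while x<xmax:
        st,v=(.005,.08) if con is None else (.010,.06) if x<xslow-.010 else (max(xslow-x,.001),.02) if x<xslow else (.001,.01)
        x+=st
        manip.servo_line([*W([x,y]),.085],ori=q,vel=v)
        f=-np.array(manip.current_force())[:2]@d
        if con is None and f>1.2: con=x; print("contact",round(x,4))
        log.append((round(x*1e3,1),round(loc(manip.current_tool_pos())[0]*1e3,1),round(f,1)))
        if f>lim: break
        if f>9 and x<xslow: print("unexpected"); break
    print(*log); return x
E
python3 - <<'E'
from h import *
effector.close(f_grip=20)
q=quat(th+np.pi/2)
manip.move_pose([*W([-.285,.129]),.25],q); status("above")
manip.servo_line([*W([-.285,.129]),.085],ori=q,vel=.15); status("down")
x=push(.129,-.285,-.196,-.172,13.5); status("end")
E
```

```text
above t15.44 pos [0.4754 0.054  0.2505] F [ 0.5999 -0.0061  0.2842] gap0.0004
down t16.69 pos [0.4751 0.0546 0.0857] F [-0.23   -0.539  -0.5154] gap0.0006
contact -0.26
(-280.0, np.float64(-278.9), np.float64(-0.0)) (-275.0, np.float64(-274.5), np.float64(0.0)) (-270.0, np.float64(-269.6), np.float64(0.1)) (-265.0, np.float64(-264.8), np.float64(0.7)) (-260.0, np.float64(-260.8), np.float64(2.1)) (-250.0, np.float64(-250.2), np.float64(1.4)) (-240.0, np.float64(-239.9), np.float64(0.7)) (-230.0, np.float64(-229.7), np.float64(1.0)) (-220.0, np.float64(-219.7), np.float64(1.0)) (-210.0, np.float64(-209.6), np.float64(0.6)) (-200.0, np.float64(-199.7), np.float64(0.6)) (-196.0, np.float64(-196.5), np.float64(4.7)) (-195.0, np.float64(-195.5), np.float64(4.6)) (-194.0, np.float64(-194.2), np.float64(5.4)) (-193.0, np.float64(-193.1), np.float64(4.8)) (-192.0, np.float64(-192.0), np.float64(5.3)) (-191.0, np.float64(-191.7), np.float64(6.5)) (-190.0, np.float64(-191.7), np.float64(9.9)) (-189.0, np.float64(-191.6), np.float64(10.8)) (-188.0, np.float64(-191.6), np.float64(15.6))
end t22.19 pos [0.5676 0.0511 0.0848] F [-15.569    0.4914  10.6693] gap0.0002
```

```bash
python3 - <<'E'
from h import *
q=quat(th+np.pi/2)
manip.servo_line([*W([-.215,.129]),.085],vel=.1)
manip.servo_line([*W([-.270,.129]),.14],vel=.25)
manip.servo_line([*W([-.265,-.1295]),.14],vel=.25)
cv2.imwrite("pics/s4.png",cv2.resize(viewer.get_image("side")[100:310,215:445,::-1],None,fx=2.5,fy=2.5))
manip.servo_line([*W([-.265,-.1295]),.085],vel=.15); status("down")
x=push(-.1295,-.265,-.196,-.172,13.5); status("end")
E
```

```text
down t24.82 pos [ 0.4851 -0.2039  0.0851] F [ 0.1674  0.2955 -0.0065] gap0.0006
contact -0.24
(-260.0, np.float64(-258.6), np.float64(-0.1)) (-255.0, np.float64(-254.4), np.float64(-0.4)) (-250.0, np.float64(-249.6), np.float64(-0.1)) (-245.0, np.float64(-244.6), np.float64(1.1)) (-240.0, np.float64(-240.4), np.float64(1.6)) (-230.0, np.float64(-230.0), np.float64(2.0)) (-220.0, np.float64(-219.7), np.float64(1.1)) (-210.0, np.float64(-209.6), np.float64(0.4)) (-200.0, np.float64(-199.6), np.float64(1.3)) (-196.0, np.float64(-196.1), np.float64(3.4)) (-195.0, np.float64(-195.1), np.float64(3.6)) (-194.0, np.float64(-193.9), np.float64(4.1)) (-193.0, np.float64(-192.8), np.float64(3.3)) (-192.0, np.float64(-191.8), np.float64(3.2)) (-191.0, np.float64(-190.9), np.float64(3.4)) (-190.0, np.float64(-189.8), np.float64(3.8)) (-189.0, np.float64(-188.9), np.float64(4.1)) (-188.0, np.float64(-188.9), np.float64(6.2)) (-187.0, np.float64(-188.9), np.float64(8.5)) (-186.0, np.float64(-188.8), np.float64(11.0)) (-185.0, np.float64(-188.8), np.float64(13.4)) (-184.0, np.float64(-188.8), np.float64(15.7))
end t30.68 pos [ 0.561  -0.2074  0.0846] F [-15.663    1.9146  13.0312] gap0.0002
```

View pics/s4.png

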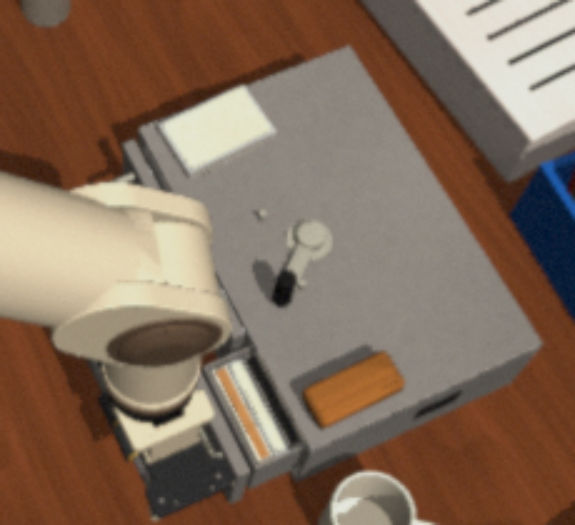

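Left drawer is shut to a sliver (near (140,155) in the crop), and the lever is at its open stop with its knob at (285,290). The right drawer also met a firm stop. Now I'll throw the lever.

```bash
python3 - <<'E'
from h import *
manip.servo_line([*W([-.215,-.1295]),.085],vel=.1)
manip.servo_line([*W([-.225,-.1295]),.25],vel=.25)
effector.open_jaws()
manip.move_pose(*knob(-.695,.25)); status("above")
manip.servo_line(knob(-.695,.167)[0],vel=.1); status("down")
effector.close(f_grip=8); status("closed")
a=swing(-.695,-.33,.06,.05,7)
if a>-.34: a=swing(a,-.05,.02,.03,7)
status("end")
E
```

```text
above t34.10 pos [ 0.6708 -0.1332  0.2493] F [-0.3257 -1.0103  0.8018] gap0.0919
down t35.08 pos [ 0.6718 -0.1331  0.1678] F [0.2351 0.6237 0.0034] gap0.0918
closed t36.20 pos [ 0.6711 -0.1329  0.167 ] F [-0.3041  0.5565 -0.1784] gap0.0198
[(np.float64(-0.643), np.float64(1.0)), (np.float64(-0.591), np.float64(2.4)), (np.float64(-0.539), np.float64(1.6)), (np.float64(-0.486), np.float64(1.8)), (np.float64(-0.434), np.float64(2.1)), (np.float64(-0.382), np.float64(0.9)), (np.float64(-0.33), np.float64(1.3))]
actual a -0.329 r 0.0803
[(np.float64(-0.311), np.float64(2.7)), (np.float64(-0.293), np.float64(2.2)), (np.float64(-0.274), np.float64(3.1)), (np.float64(-0.255), np.float64(3.0)), (np.float64(-0.237), np.float64(2.9)), (np.float64(-0.218), np.float64(2.8)), (np.float64(-0.199), np.float64(2.2)), (np.float64(-0.181), np.float64(2.5)), (np.float64(-0.162), np.float64(2.7)), (np.float64(-0.143), np.float64(3.2)), (np.float64(-0.125), np.float64(3.0)), (np.float64(-0.106), np.float64(2.1)), (np.float64(-0.087), np.float64(2.9)), (np.float64(-0.069), np.float64(3.2)), (np.float64(-0.05), np.float64(3.9))]
actual a -0.046 r 0.0805
end t41.70 pos [ 0.6539 -0.0849  0.167 ] F [-3.9445 -3.9182  2.3088] gap0.0196
```

The lever went past 0.65 rad with no block. On to the stop.

```bash
python3 - <<'E'
from h import *
a=swing(-.05,.61,.06,.05,7)
if a>.6: a=swing(a,.76,.02,.025,6)
status("end")
effector.open_jaws(); status("open")
p=manip.current_tool_pos(); manip.servo_line([p[0],p[1],.26],vel=.15)
manip.move_pose([.5,.25,.35],quat(th+np.pi/2)); status("away")
a=cv2.resize(viewer.get_image("side")[100:310,215:445,::-1],None,fx=1.7,fy=2)
b=cv2.resize(viewer.get_image("scene")[110:320,95:325,::-1],None,fx=1.7,fy=2)
cv2.imwrite("pics/fin.png",np.hstack([a,b]))
E
```

```text
[(np.float64(0.005), np.float64(2.4)), (np.float64(0.06), np.float64(2.0)), (np.float64(0.115), np.float64(0.8)), (np.float64(0.17), np.float64(1.8)), (np.float64(0.225), np.float64(1.8)), (np.float64(0.28), np.float64(1.6)), (np.float64(0.335), np.float64(1.5)), (np.float64(0.39), np.float64(1.8)), (np.float64(0.445), np.float64(2.8)), (np.float64(0.5), np.float64(2.4)), (np.float64(0.555), np.float64(2.1)), (np.float64(0.61), np.float64(2.2))]
actual a 0.613 r 0.0803
[(np.float64(0.629), np.float64(2.8)), (np.float64(0.648), np.float64(2.1)), (np.float64(0.666), np.float64(3.0)), (np.float64(0.685), np.float64(1.3)), (np.float64(0.704), np.float64(3.3)), (np.float64(0.722), np.float64(5.8)), (np.float64(0.741), np.float64(10.5))]
actual a 0.704 r 0.0800
end t46.45 pos [ 0.6754 -0.0301  0.1668] F [-10.3924  -4.5505   3.5763] gap0.0195
open t47.67 pos [ 0.6774 -0.0279  0.167 ] F [-0.0615 -0.0246 -0.6677] gap0.0919
away t49.73 pos [0.5012 0.2479 0.3493] F [ 0.5032 -0.3875  1.0343] gap0.0916
```

View pics/fin.png

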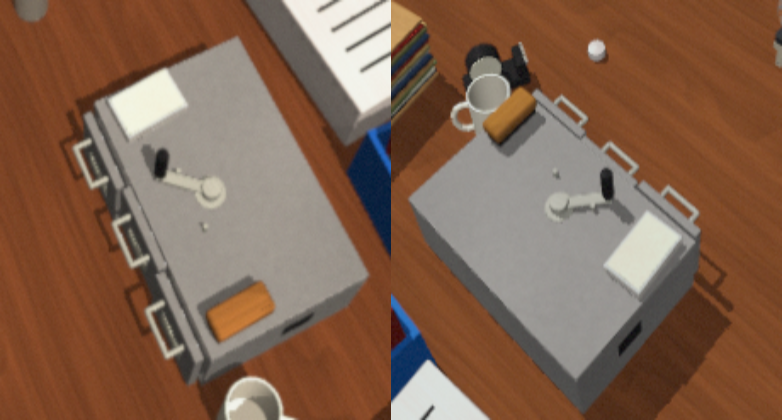

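Both views show all three drawers shut. The outer two stand a few mm proud, as their brackets allow. The knob is over to the left at its stop ((160,163) in the left half), and the loose items are undisturbed.

```bash
python3 -c "
from h import *
print(manip.hand_in()); status()"
```

```text
the job is handed in; nothing more can be done
None
the job is handed in; nothing more can be done
```

The job is handed in, about 50 s on the robot's clock: all three drawers are shut and the lever is thrown to its locked stop.

- **Lever back:** I gripped the knob lightly and swung it to its open stop, with about 7 N at the knob at most.
- **Drawers home:** I pushed the left, then the right, slowly by the handle until each stopped moving. The last reading on each was 15.6–15.7 N, slightly over the 15 N given as enough and well under the 30 N ramming limit. That reading includes the drawer's own drag.
- **Lever locked:** It passed the blocking zone around 0.45 rad with only 2–4 N, so both drawers were far enough home. It stopped at about 1.40 rad.

**Last checks:** The final pictures show all three drawers shut. The outer two stand a few mm proud, as their brackets allow. The lever is at its left stop, and the cassette on top, brush and mug look undisturbed. The loose cassette and most of the bottle were outside those crops, so I did not check them.

**Less clean points:**
- The last step against the lever's end stop read 10.5 N along its path (11.3 N in all), above the 6 N I aimed to stop at. That leaves it under the level that bends the pins.
- An upward force of 11–13 N appeared at the fingers as each drawer came to rest. I did not trace its cause.

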